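Slide the rinsed drip tray home between the coffee machine's feet

TASK

The coffee machine's drip tray has been rinsed and left loose on the worktop in front of the machine. Without ever lifting or tipping it, push the tray along the worktop with your fingertips: line it up with the narrow opening between the machine's two feet, then push it in until it is fully home against its stop, and take your hand away. Do not disturb the glasses, jars and other things standing around.

Things in the scene. Friction and masses are not known exactly. Their poses are not given: they have to be found in the camera images.
- drip_tray: The drip tray: low black tub, steel slotted grille on top, plain steel front; 140 mm deep (its x), 96 wide (its y), 30 high, 0.35 to 0.7 kg, loose, flat on the worktop, sliding with dry friction. Origin: centre of its underside. Its x axis points from the steel front (x = -70 mm) to the back (+70), which goes in first; back corners rounded by 12 mm; sides at y = -48 and +48.
- coffee_machine: Coffee machine, black and steel, fixed, 178 mm wide (its y), 305 high without its cup rail, at the left end of the worktop, facing roughly to the robot's right. Origin: centre of its underside. Its x axis points from front to back. Head (200 mm up) and spout (138 mm up) over the opening reach forward only to x = -55 mm, so there is free room above the front 70 mm of the tray at home.
- bay_mouth (a point): Middle, on the worktop, of the mouth of the opening between the machine's two steel feet (at x = -124, y = 0 mm in the machine's frame, same axes). The feet are 34 mm high and 38 mm wide, noses rounded by 8 mm; the straight opening between them is 100 mm wide, its sides at y = -50 and +50 mm. Note: wall cabinets hang over the back of the worktop, from 0.64 m ahead of the robot and 0.47 m up.
- tray_front (a point): Middle of the foot of the tray's steel front face, at x = -70, y = 0, z = 0 mm in the tray's frame: the side that stays outside.
- tray_home (a point): Where the tray's origin is when fully home: x = -58, y = 0 mm in the machine's frame, same axes; the tray's x axis then lies along the machine's. Its back then rests on the stop, the machine's flat upright body at x = +12 mm, and its steel front stands 4 mm proud of the feet.
- sugar_shaker: Bystander, loose: glass shaker with a domed metal top, 44 mm across, 90 mm tall. Origin: centre of its underside. To be left alone.
- spice_jar: Bystander, loose: round spice jar with a dark screw cap, 44 mm across, 105 mm tall. Origin: centre of its underside. To be left alone.
- jigger: Bystander, loose: two-ended steel bar measure, hourglass shaped, 43 mm across, 78 mm tall. Origin: centre of its underside. To be left alone.
- shot_glass: Bystander, loose: small clear shot glass, 48 mm across, 61 mm tall. Origin: centre of its underside. To be left alone.
- dropper_bottle: Bystander, loose: small brown dropper bottle, 33 mm across, 102 mm tall. Origin: centre of its underside. To be left alone.
- tumbler: Bystander, loose: clear cut-glass tumbler, 65 mm across, 80 mm tall. Origin: centre of its underside. To be left alone.
- teaspoon: Bystander, loose: steel teaspoon lying flat, 134 mm long, 29 mm wide, 12 mm high. Origin: centre of its underside. To be left alone.

How it is judged (in metres and radians):
At the end, for the whole second after the job is handed in: The tray lies flat on the worktop between the two feet, back first, against the stop (within 4 mm of fully home), and is at rest (x of drip_tray in the frame of coffee_machine between -0.062 and -0.054 m and y of drip_tray in the frame of coffee_machine between -0.004 and 0.004 m and angle between the x axis of drip_tray and the x axis of coffee_machine, either way round below 0.05 rad and x of tray_front in the frame of coffee_machine below -0.12 m and z of drip_tray in the frame of coffee_machine below 0.003 m and angle between drip_tray's own z axis and vertical below 0.04 rad and linear speed of drip_tray below 0.01 m/s); the robot touches nothing.
It fails at once if the drip tray is lifted or tipped off the worktop (height (world z) of drip_tray above 0.008 m or angle between drip_tray's own z axis and vertical above 0.1 rad).
It fails at once if a bystander is pushed away (more than 20 mm) or knocked over (distance of any of sugar_shaker, spice_jar, jigger, shot_glass, dropper_bottle, tumbler, teaspoon from where it was at the start of the episode above 0.02 m or angle between any of sugar_shaker, spice_jar, jigger, shot_glass, dropper_bottle, tumbler, teaspoon's own z axis and vertical above 0.35 rad).
It also fails if it takes over 72 s, if anything falls off the work surface, if the arm or the gripper's body presses on something with over 40 N, if the wrist force passes 120 N, or if a joint passes its speed limit or range.

ROBOT

A 6-joint arm with a two-finger parallel gripper is mounted at the origin on a cart in front of the work surface, level with it; the furniture and walls round the work are solid. World frame = base frame: x ahead of the robot, y to its left, z up, the work surface at z = 0. Lengths are in mm, angles in rad, forces in N, time in s.
With the tool pointing down it reaches from about 300 to 850 mm from the base axis. Payload 4.2 kg.
Tool frame: the origin (TCP) lies on the mounting face of the last link; the fingertips stand 191 mm ahead of it and the grasp point (between the pads) lies 172 mm ahead of it; z points along the fingers, y is the line along which they close (so a half turn about z gives the same grasp; the last joint's range is limited). The gripper opens to 91 mm and grips with 3 to 60 N. Pads are 32 mm wide; open, the fingers measure 118 mm over their backs; the gripper's body (76 mm by 178 mm) begins 60 mm behind the grasp point.
Start: joints at [-1.267, 0.32, 1.565, -0, 1.257, -0.02], TCP at [182.947, -545.118, 404.776] pointing down, gripper open.
Joint ranges: [-3.11, 3.11], [-0.84, 2.01], [0.21, 2.61], [-1.34, 4.49], [0.05, 2.63], [-2.56, 2.56]. Speed limits (rad/s): [2.57, 2.57, 3.14, 3.14, 3.14, 3.14].

INTERFACE

Orientations are given as [roll, pitch, yaw] about the fixed x, y, z axes, in that order (R = Rz(yaw) Ry(pitch) Rx(roll)).
In Python, from rig import read_state, snapshot, get_calibration, ctrl, models gives the robot as it stands.
- The arm moves only by the tool step_arm, never from a script. Its arguments are lists of equal length, an entry for each row: "travel": the shift along the world's x, y, z in m, a list of three; "twist": the turn about the world's z in degrees. A call has 1 to 5 rows; each row shifts and turns the commanded pose from where the row before left it; what a row does not reach is not made up. A row lasts 1/12 s, in which the tool goes at most 41.7 mm and 7.16 degrees, less where a joint would pass 70% of its speed; a pose out of reach is approached as far as the arm can. A call is refused whole if a number of a shift passes 0.0417 or a number of a turn 7.16, either way. A call with a gripper value outside its range is refused whole. "claw" is the opening, from -1 (shut) to 1 (fully open), set as the call begins (left out, the last holds). The fingers move at their own pace and stop on an object; "grip_force" is the grip in N (left out, the last holds). Time passes only in rows, so rows that do not move let the fingers close. It gives the time, the measured TCP pose, the force, the opening and the grip force at its end, in the units of the state.
- read_state(): the state, without advancing time (a new reading comes with each control period).
- snapshot(name): name is "scene" or "top" or "wrist"; returns the picture (420x560x3 uint8, red, green, blue); there is no depth.
- get_calibration(name): a dict with "intrinsics" (3x3 intrinsics, pixels), "extrinsics" (4x4, takes a point from world to camera coordinates); the wrist camera has in their place "tool_from_camera" (4x4, takes a point from camera to tool coordinates, whose origin is the TCP and whose axes are the flange's). Camera axes: x right, y down, z forward; pixel columns grow to the right and rows downward; lengths in mm; the calibration is good to about 2 mm. A picture is of the moment at which its call begins: read the wrist's pose just before it. get_calibration takes no time and is no camera call.
- ctrl.job_done(): hands the job in; it is judged then, once.
Trained networks look in the newest picture that a camera, given by its name, has taken for a name from the list of things; names that differ only in an ending like _2 or _b are one class to them, and where a whole thing is asked for, a point or a joint stands for the part that bears it (a point fixed in the world has none). Each returns a list of dicts, best first, with "p" (0 to 1); they miss things now and then, are a little off and sometimes report something else, mostly with a low value. They report only what shows in the picture. A call takes as long as a camera call.
- models.trace(camera, target): "mask" (420x560 bool, what is visible of it) and "xy" ([column, row] in pixels, amid what is visible of it).
- models.landmark_of(camera, target): "xy" ([column, row] in pixels: a listed point, or the origin of a listed thing).
The state is a dict: "time_s": time; "joint_pos": joint angles; "qd": joint speeds; "tau": joint torques, N m; "tool_pos": TCP position; "tcp_rot": TCP orientation; "force": force on the tool from outside, world axes, zero at the start; "wrist_torque": the same for the moment, N m; "opening": finger opening in mm; "finger_force": force on a finger pad.
Only numpy, scipy, OpenCV 4.12 (cv2) and the standard library are available. Lean on these libraries where they do the work, as an engineer would, in place of code of your own. Each camera call takes 0.05 s, during which the arm holds its last target. There are 200 camera calls.

## Working session

There is one attempt and no reset: what is moved stays moved. The work goes in short steps, Python scripts to look and compute and a tool call to move; the robot and the scene stay as the last step left them, time stands still between calls to the robot, and variables do not carry over. Pictures are saved under pics/ and viewed, at most 10 in all, crops included, and the job is handed in when it is done.

Besides the shell and the picture viewer there is one more tool, called after "Call:" in YAML: its name, and indented under it one key for each argument. step_arm: Moves the arm, as the interface text tells. Its arguments: {"type":"object","properties":{"travel":{"type":"array"},"twist":{"type":"array"},"claw":{"type":"number"},"grip_force":{"type":"number"}},"required":["travel","twist"]}

```bash
mkdir -p pics; cat > h.py <<'E'
import numpy as np, cv2
from rig import read_state, snapshot, get_calibration, ctrl, models
def ray(cam,xy,z=0.):
    c=get_calibration(cam);K=np.array(c["intrinsics"],float)
    if "extrinsics" in c:
        T=np.linalg.inv(np.array(c["extrinsics"],float))
    else:
        s=read_state();r,p,y=s["tcp_rot"]
        from scipy.spatial.transform import Rotation as R
        W=np.eye(4);W[:3,:3]=R.from_euler('xyz',[r,p,y]).as_matrix();W[:3,3]=s["tool_pos"]
        T=W@np.array(c["tool_from_camera"],float)
    xy=np.atleast_2d(xy).astype(float)
    d=(T[:3,:3]@np.linalg.inv(K)@np.c_[xy,np.ones(len(xy))].T).T
    o=T[:3,3]
    return o+d*((z-o[2])/d[:,2])[:,None]
def save(im,n): cv2.imwrite(f"pics/{n}.png",im[:,:,::-1])
E
python3 - <<'E'
from h import *
print(read_state())
ims=[snapshot("scene"),snapshot("top")]
save(ims[0],"scene0");save(ims[1],"top0")
for c in("scene","top"):
  for n in("drip_tray","tray_front","bay_mouth","tray_home","coffee_machine","sugar_shaker","spice_jar","jigger","shot_glass","dropper_bottle","tumbler","teaspoon"):
    l=models.landmark_of(c,n)
    print(c,n,[(round(a["p"],2),np.round(a["xy"]),np.round(ray(c,a["xy"])[0,:2])) for a in l[:2]])
E
```

```text
{'time_s': 0.0, 'joint_pos': array([-1.26702499e+00,  3.20304272e-01,  1.56562910e+00, -1.78404660e-05,
        1.25737894e+00, -2.00135739e-02]), 'qd': array([-7.90108918e-04, -3.24647455e-05,  1.64439425e-04,  7.86813448e-04,
        1.27666723e-03,  3.00341852e-04]), 'tau': array([ 8.90605643e-04, -4.12455618e+01, -2.31973583e+01,  7.27407122e-02,
        4.56483406e-02, -1.58788826e-04]), 'tool_pos': array([ 182.88673714, -544.98268361,  403.93226324]), 'tcp_rot': array([-3.13987300e+00, -1.74557186e-05,  3.23790411e-01]), 'force': array([-1.03226151,  0.02298821, -0.25041419]), 'wrist_torque': array([-0.0221262 ,  0.02710069, -0.05346998]), 'finger_force': 0.0, 'opening': 91.42720509575412}
scene drip_tray [(0.98, array([264., 237.]), array([481.,  16.]))]
scene tray_front [(0.56, array([289., 219.]), array([492., -68.]))]
scene bay_mouth [(0.9, array([222., 255.]), array([495., 129.]))]
scene tray_home [(0.63, array([197., 264.]), array([505., 191.]))]
scene coffee_machine [(0.72, array([174., 276.]), array([506., 252.]))]
scene sugar_shaker [(0.56, array([330., 171.]), array([
[... 439 characters left out ...]
.])), (0.22, array([265., 202.]), array([488., -49.]))]
top tray_front [(0.75, array([267., 204.]), array([484., -53.]))]
top bay_mouth []
top tray_home []
top coffee_machine []
top sugar_shaker [(0.57, array([350., 179.]), array([ 575., -270.]))]
top spice_jar [(0.71, array([354., 213.]), array([ 484., -285.]))]
top jigger [(0.7, array([373., 192.]), array([ 547., -331.]))]
top shot_glass [(0.82, array([340., 241.]), array([ 406., -254.]))]
top dropper_bottle [(0.22, array([354., 212.]), array([ 487., -284.]))]
top tumbler [(0.86, array([420., 222.]), array([ 478., -460.])), (0.44, array([340., 238.]), array([ 413., -253.]))]
top teaspoon [(0.58, array([387., 239.]), array([ 423., -376.]))]
```

View pics/scene0.png

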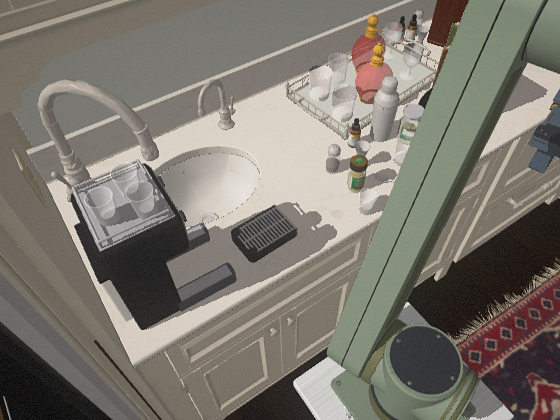

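View pics/top0.png

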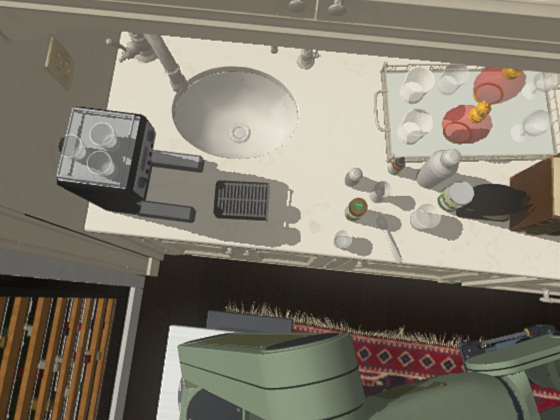

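The scene picture shows the tray at about (264,237), with the feet ending near (205,230) and (232,270). The top picture shows it at (243,200), with the feet at (175,160) and (165,210). The small glasses are all to the right, clear of the push line. Next I move above and behind the tray, turning the finger line across the push direction.

Call:
step_arm:
  travel:
    - [0.02, 0.03, 0]
    - [0.02, 0.03, 0]
    - [0.02, 0.03, 0]
    - [0.02, 0.03, 0]
    - [0.02, 0.03, 0]
  twist: [4.8, 4.8, 4.8, 4.8, 4.8]
  claw: 0.3

```text
time_s: 1.72
tool_pos: [283.5, -393.7, 404.8]
tcp_rot: [3.141, -0.0, 0.746]
force: [0.9, 0.7, 0.8]
opening: 61.0
finger_force: 0.0
```

Call:
step_arm:
  travel:
    - [0.02, 0.03, 0]
    - [0.02, 0.03, 0]
    - [0.02, 0.03, 0]
    - [0.02, 0.03, 0]
    - [0.02, 0.03, 0]
  twist: [4.8, 4.8, 4.8, 4.8, 4.8]

```text
time_s: 2.13
tool_pos: [383.5, -243.5, 405.0]
tcp_rot: [3.141, 0.0, 1.165]
force: [0.7, -0.4, 0.2]
opening: 59.4
finger_force: 0.0
```

Call:
step_arm:
  travel:
    - [0.02, 0.03, 0]
    - [0.02, 0.03, 0]
    - [0.02, 0.03, 0]
    - [0.02, 0.03, 0]
    - [0, 0, 0]
  twist: [4.8, 4.8, 4.8, 4.8, 0]

```text
time_s: 2.55
tool_pos: [465.5, -121.1, 404.9]
tcp_rot: [3.139, -0.003, 1.504]
force: [0.5, -0.3, -0.9]
opening: 59.7
finger_force: 0.0
```

```bash
python3 - <<'E'
from h import *
s=read_state();print(s["time_s"],s["tool_pos"],s["tcp_rot"],s["opening"],s["joint_pos"])
print(np.round(get_calibration("wrist")["tool_from_camera"],2))
im=snapshot("wrist");save(im,"w1")
im=snapshot("top");save(cv2.resize(im[120:260,60:320],None,fx=3,fy=3,interpolation=cv2.INTER_CUBIC),"t1")
for c in("wrist","top","scene"):
  if c=="scene":snapshot(c)
  for n in("drip_tray","tray_front","bay_mouth","tray_home","coffee_machine"):
    l=models.landmark_of(c,n)
    print(c,n,[(round(a["p"],2),np.round(a["xy"]),np.round(ray(c,a["xy"])[0,:2])) for a in l[:2]])
E
```

```text
2.55 [ 465.46356914 -121.0850213   404.90109881] [ 3.13915577e+00 -2.52485314e-03  1.50441834e+00] 59.70367826874957 [-0.27930954  0.17084067  1.76846592  0.00319975  1.20043951 -0.21408387]
[[ 0.000e+00 -9.700e-01 -2.400e-01  6.675e+01]
 [ 1.000e+00  0.000e+00 -0.000e+00 -3.000e-02]
 [ 0.000e+00 -2.400e-01  9.700e-01  1.983e+01]
 [ 0.000e+00  0.000e+00  0.000e+00  1.000e+00]]
wrist drip_tray [(0.89, array([283.,  66.]), array([480.,  11.]))]
wrist tray_front [(0.94, array([290., 131.]), array([483., -57.]))]
wrist bay_mouth []
wrist tray_home []
wrist coffee_machine []
top drip_tray [(0.62, array([244., 202.]), array([483.,   8.])), (0.33, array([394., 169.]), array([ 615., -384.]))]
top tray_front [(0.97, array([266., 206.]), array([479., -53.]))]
top bay_mouth []
top tray_home []
top coffee_machine [(0.75, array([152., 187.]), array([499., 257.]))]
scene drip_tray [(0.81, array([265., 234.]), array([486.,   8.]))]
scene tray_front [(0.75, array([287., 223.]), array([485., -57.]))]
scene bay_mouth [(0.56, array([221., 253.]), array([501., 127.]))]
scene tray_home [(0.76, array([196., 266.]), array([503., 197.]))]
scene coffee_machine [(0.67, array([175., 277.]), array([505., 251.]))]
```

View pics/w1.png

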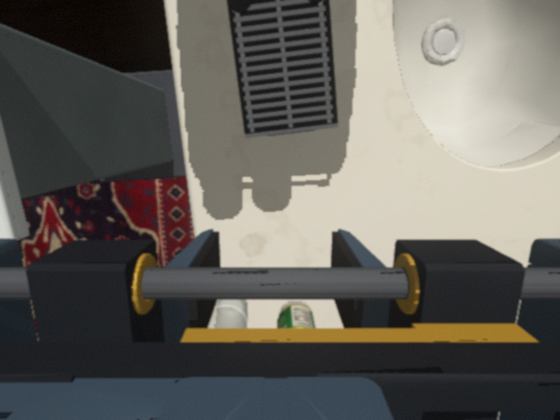

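The wrist picture shows the tray front edge from (247,135) to (338,125), with the tray yawed slightly. The feet are out of view, so I move forward to see both.

Call:
step_arm:
  travel:
    - [0.004, 0.035, 0]
    - [0.004, 0.035, 0]
    - [0.004, 0.035, 0]
    - [0.003, 0.035, 0]
    - [0, 0, 0]
  twist: [0.5, 0.5, 0.5, 0.5, 0]

```text
time_s: 3.87
tool_pos: [478.2, 19.3, 404.8]
tcp_rot: [3.141, -0.003, 1.537]
force: [0.6, -0.5, 0.1]
opening: 59.4
finger_force: 0.0
```

```bash
python3 - <<'E'
from h import *
s=read_state();print(s["time_s"],s["tool_pos"],s["tcp_rot"],s["opening"])
im=snapshot("wrist");save(im,"w2")
for c in("wrist",):
  for n in("drip_tray","tray_front","bay_mouth","tray_home","coffee_machine"):
    l=models.landmark_of(c,n)
    print(c,n,[(round(a["p"],2),np.round(a["xy"]),np.round(ray(c,a["xy"])[0,:2])) for a in l[:2]])
E
```

```text
3.8667 [478.18750154  19.2529352  404.83113344] [ 3.14111659e+00 -2.97748277e-03  1.53681700e+00] 59.430550033052654
wrist drip_tray [(0.81, array([280., 196.]), array([483.,  13.]))]
wrist tray_front [(0.72, array([288., 250.]), array([490., -55.]))]
wrist bay_mouth []
wrist tray_home []
wrist coffee_machine []
```

View pics/w2.png

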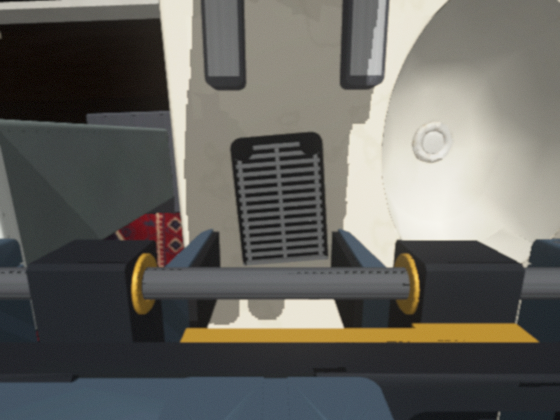

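The picture shows the feet noses at about (225,88) and (362,85), the tray back edge at y≈140, and its sides from x 232 to 322. I'll zoom in for the edges.

```bash
python3 - <<'E'
import cv2
im=cv2.imread("pics/w2.png")[0:270,190:400]
im=cv2.convertScaleAbs(im,alpha=1.6,beta=30)
im=cv2.resize(im,None,fx=2.2,fy=2.2,interpolation=cv2.INTER_CUBIC)
for k in range(0,210,20): cv2.putText(im,str(190+k),(int(k*2.2),8),0,.3,(0,0,255))or 0; im[:5,int(k*2.2)]=(0,0,255)
for k in range(0,270,20): cv2.putText(im,str(k),(0,int(k*2.2)+4),0,.3,(0,0,255))
cv2.imwrite("pics/w2z.png",im)
E
```

```text
Traceback (most recent call last):
ValueError: The truth value of an array with more than one element is ambiguous. Use a.any() or a.all()
```

```bash
python3 - <<'E'
import cv2
im=cv2.imread("pics/w2.png")[0:270,190:400]
im=cv2.convertScaleAbs(im,alpha=1.6,beta=30)
im=cv2.resize(im,None,fx=2.2,fy=2.2,interpolation=cv2.INTER_CUBIC)
for k in range(0,210,20):
  cv2.putText(im,str(190+k),(int(k*2.2),12),0,.3,(0,0,255)); im[:5,int(k*2.2)]=(0,0,255)
for k in range(0,270,20): cv2.putText(im,str(k),(0,int(k*2.2)+4),0,.3,(0,0,255))
cv2.imwrite("pics/w2z.png",im)
E
```

```text
(no output)
```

View pics/w2z.png

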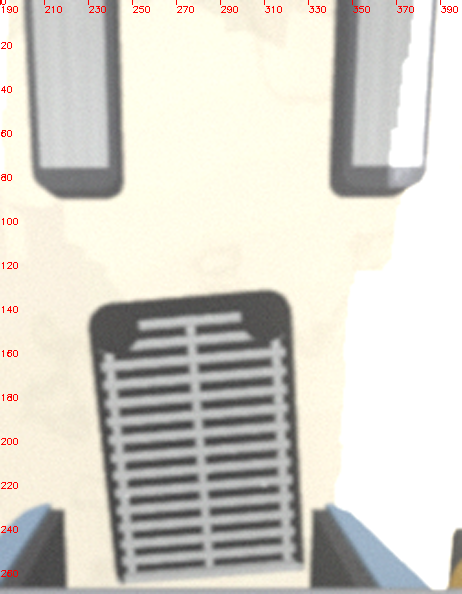

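```bash
python3 - <<'E'
from h import *
def P(pts,z): return np.round(ray("wrist",[[190+a/2.2,b/2.2] for a,b in pts],z)[:,:2],1)
print("L inner z0",P([(121,30),(123,170)],0),"R inner z0",P([(334,30),(331,170)],0))
print("L inner top z34",P([(108,30),(108,165)],34),"R",P([(353,30),(351,165)],34))
print("noses z0",P([(90,197),(360,195)],0),"z34",P([(75,167),(375,165)],34))
print("tray z30 left",P([(90,330),(120,560)],30),"right",P([(291,320),(302,550)],30))
print("z30 back",P([(120,300),(260,291)],30),"front",P([(120,582),(302,563)],30))
E
```

```text
L inner z0 [[454.3 201.5]
 [451.5 140.4]] R inner z0 [[553.7 197.5]
 [552.6 136.3]]
L inner top z34 [[451.1 191.1]
 [447.6 137.5]] R [[555.3 186.8]
 [555.1 133.1]]
noses z0 [[434.6 128.7]
 [566.9 124.2]] z34 [[432.9 137.2]
 [565.7 132.6]]
tray z30 left [[433.9  66. ]
 [440.9 -49.1]] right [[528.6  66.7]
 [533.3 -47.5]]
z30 back [[448.9  79.1]
 [514.3  80.6]] front [[440.2 -61. ]
 [533.2 -54.5]]
```

Call:
step_arm:
  travel:
    - [-0.034, -0.002, 0]
    - [-0.034, -0.002, 0]
    - [0, 0, -0.04]
    - [0, 0, -0.04]
    - [0, 0, -0.04]
  twist: [0, 0, 0, 0, 0]
  claw: -1

```text
time_s: 4.58
tool_pos: [409.4, 9.8, 284.8]
tcp_rot: [3.137, -0.0, 1.529]
force: [1.3, -0.0, -0.5]
opening: 28.9
finger_force: 0.0
```

Call:
step_arm:
  travel:
    - [0, 0, -0.03]
    - [0, 0, -0.03]
    - [0, 0, -0.015]
    - [0, 0, -0.01]
    - [0, 0, 0]
  twist: [0, 0, 0, 0, 0]

```text
time_s: 5.0
tool_pos: [409.3, 9.9, 198.0]
tcp_rot: [-3.137, 0.0, 1.529]
force: [0.7, 0.5, 0.4]
opening: 0.4
finger_force: 0.0
```

```bash
python3 - <<'E'
from h import *
s=read_state();print(s["time_s"],s["tool_pos"],s["tcp_rot"],s["opening"],s["force"])
im=snapshot("wrist");save(im,"w3")
im=snapshot("top");save(cv2.resize(im[120:260,60:320],None,fx=3,fy=3,interpolation=cv2.INTER_CUBIC),"t3")
E
```

```text
5.0 [409.27252028   9.88342976 197.99571526] [-3.13693365e+00  2.88772536e-04  1.52949110e+00] 0.4047649083900034 [0.67757372 0.5225433  0.37183684]
```

View pics/w3.png

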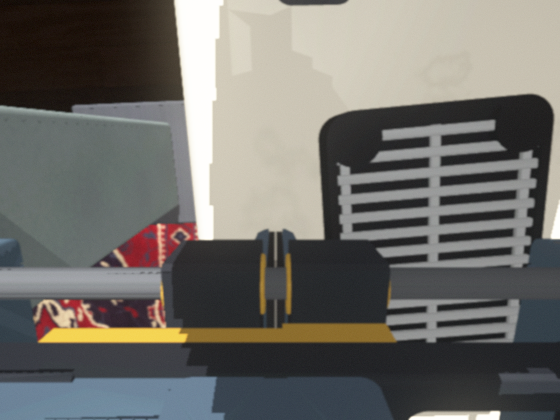

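The fingers are closed left of the tray's side, which starts at about (322,140) in the picture. I'll push slowly toward +x and watch the force.

Call:
step_arm:
  travel:
    - [0.004, 0.004, 0]
    - [0.003, 0, 0]
    - [0.003, 0, 0]
    - [0.003, 0, 0]
    - [0.002, 0, 0]
  twist: [0, 0, 0, 0, 0]

```text
time_s: 5.52
tool_pos: [424.7, 14.9, 200.1]
tcp_rot: [-3.14, 0.0, 1.532]
force: [-4.4, 0.1, 3.7]
opening: 0.3
finger_force: 2.6
```

Call:
step_arm:
  travel:
    - [0.002, 0, 0]
    - [0.002, 0, 0]
    - [0.002, 0, 0]
    - [0.002, 0, 0]
    - [0.001, 0, 0]
  twist: [0, 0, 0, 0, 0]

```text
time_s: 5.93
tool_pos: [432.3, 15.0, 199.6]
tcp_rot: [-3.136, 0.0, 1.532]
force: [-5.6, 1.0, 4.6]
opening: 0.5
finger_force: 3.1
```

```bash
cat > see.py <<'E'
from h import *
import sys
s=read_state();print(s["time_s"],s["tool_pos"],s["tcp_rot"],s["opening"],s["force"])
for c in("wrist","top","scene"):
  im=snapshot(c);save(im,sys.argv[1]+c)
  for n in("drip_tray","tray_front"):
    l=models.landmark_of(c,n)
    print(c,n,[(round(a["p"],2),np.round(a["xy"]),np.round(ray(c,a["xy"])[0,:2])) for a in l[:2]])
  m=models.trace(c,"drip_tray")
  if m:
    cs=max(cv2.findContours(m[0]["mask"].astype(np.uint8),0,1)[0],key=cv2.contourArea)[:,0]
    w=ray(c,cs,30)[:,:2].astype(np.float32)
    r=cv2.minAreaRect(w);print(" rect",m[0]["p"],np.round(r[0],1),np.round(r[1],1),round(r[2],1))
E
python3 see.py a
```

```text
5.9333 [432.26872684  15.02131716 199.56101052] [-3.13576877e+00  6.02975444e-05  1.53179463e+00] 0.4853059037429576 [-5.55625284  0.99899368  4.64293722]
wrist drip_tray [(0.72, array([382., 251.]), array([492.,  15.]))]
wrist tray_front []
 rect 0.63 [489.7  50.8] [98.2 70.9] 1.2
top drip_tray []
top tray_front [(0.7, array([271., 202.]), array([491., -63.]))]
 rect 0.95 [488.8 -44.2] [ 34.8 100.3] 89.9
scene drip_tray [(0.73, array([262., 231.]), array([499.,  10.]))]
scene tray_front []
 rect 0.69 [479.7  58.7] [ 68.9 112. ] 88.4
```

Call:
step_arm:
  travel:
    - [0.002, 0, 0]
    - [0.002, 0, 0]
    - [0.002, 0, 0]
    - [0.002, 0, 0]
    - [0, 0, 0]
  twist: [0, 0, 0, 0, 0]

```text
time_s: 6.95
tool_pos: [440.7, 15.0, 199.6]
tcp_rot: [-3.137, 0.0, 1.532]
force: [-4.8, 1.3, 2.9]
opening: 0.5
finger_force: 2.5
```

Call:
step_arm:
  travel:
    - [-0.01, 0, 0]
    - [-0.02, 0, 0.02]
    - [0, 0, 0.04]
    - [0, 0, 0.04]
    - [0, 0, 0.04]
  twist: [0, 0, 0, 0, 0]

```text
time_s: 7.37
tool_pos: [411.0, 14.9, 341.3]
tcp_rot: [3.141, 0.0, 1.532]
force: [0.6, 0.4, 0.3]
opening: 0.4
finger_force: 0.0
```

Call:
step_arm:
  travel:
    - [0.03, 0, 0.03]
    - [0.03, 0, 0.03]
    - [0.02, -0.015, 0]
    - [0, 0, 0]
    - [0, 0, 0]
  twist: [0, 0, 0, 0, 0]
  claw: 0.3

```text
time_s: 7.78
tool_pos: [491.0, -0.5, 398.4]
tcp_rot: [3.141, 0.0, 1.531]
force: [-0.4, 0.6, -0.4]
opening: 31.0
finger_force: 0.0
```

```bash
python3 see.py b; python3 - <<'E'
import cv2
im=cv2.imread("pics/bwrist.png")[0:270,190:400]
im=cv2.convertScaleAbs(im,alpha=1.6,beta=30)
im=cv2.resize(im,None,fx=2.2,fy=2.2,interpolation=cv2.INTER_CUBIC)
cv2.imwrite("pics/bz.png",im)
E
```

```text
7.7833 [ 4.91030260e+02 -4.67345820e-01  3.98404457e+02] [3.14143280e+00 8.29661329e-06 1.53055557e+00] 31.047718458333947 [-0.38471926  0.61687104 -0.44261835]
wrist drip_tray [(0.97, array([284., 180.]), array([499.,  16.]))]
wrist tray_front [(0.77, array([284., 240.]), array([497., -54.]))]
 rect 0.7 [497.1  15.3] [140.5  96.8] 89.9
top drip_tray [(0.77, array([241., 196.]), array([497.,  17.]))]
top tray_front [(0.73, array([270., 201.]), array([493., -60.]))]
 rect 0.74 [496.5 -40.4] [100.5  41.4] 1.4
scene drip_tray [(0.84, array([264., 232.]), array([495.,   7.]))]
scene tray_front [(0.85, array([283., 218.]), array([503., -59.]))]
 rect 0.93 [490.7  16.4] [148.  117.5] 89.9
```

View pics/bz.png

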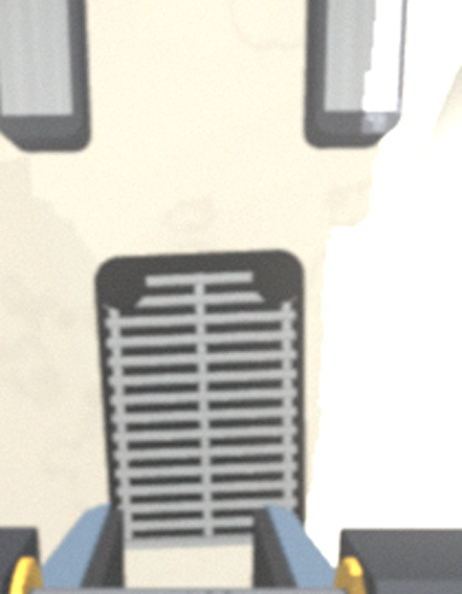

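The tray is now nearly in line: its back spans 97–303 in the crop and the bay gap 90–305. Now I measure the remaining error.

```bash
python3 - <<'E'
from h import *
def P(pts,z): return np.round(ray("wrist",[[190+a/2.2,b/2.2] for a,b in pts],z)[:,:2],1)
print("L inner z0",P([(87,20),(90,130)],0),"R",P([(307,20),(304,130)],0))
print("noses",P([(60,151),(335,148)],0))
print("tray left",P([(97,290),(111,500)],30),"right",P([(303,285),(304,490)],30))
print("back",P([(130,257),(270,251)],30),"front",P([(130,547),(250,542)],30))
E
```

```text
L inner z0 [[452.  190.6]
 [450.1 144. ]] R [[552.8 186.7]
 [551.3 140.1]]
noses [[435.2 135.4]
 [566.  131.6]]
tray left [[452.   70.2]
 [452.1 -29.5]] right [[546.1  68.8]
 [546.4 -28.1]]
back [[467.9  84.1]
 [531.3  84.3]] front [[460.  -54.1]
 [519.6 -53.8]]
```

Call:
step_arm:
  travel:
    - [0.001, -0.033, 0]
    - [0.001, -0.033, 0]
    - [0, -0.033, 0]
    - [0, 0, -0.04]
    - [0, 0, -0.04]
  twist: [0.4, 0, 0, 0, 0]

```text
time_s: 8.8
tool_pos: [493.7, -101.0, 319.9]
tcp_rot: [3.134, 0.002, 1.535]
force: [1.0, 0.7, -2.0]
opening: 59.1
finger_force: 0.0
```

Call:
step_arm:
  travel:
    - [0, 0, -0.04]
    - [0, 0, -0.04]
    - [0, 0, -0.03]
    - [0, 0, -0.008]
    - [0, 0, 0]
  twist: [0, 0, 0, 0, 0]

```text
time_s: 9.22
tool_pos: [492.3, -99.0, 198.9]
tcp_rot: [-3.137, -0.001, 1.539]
force: [0.6, -1.0, 1.2]
opening: 59.5
finger_force: 0.0
```

Call:
step_arm:
  travel:
    - [0, 0.006, 0]
    - [0, 0.006, 0]
    - [0, 0.006, 0]
    - [0, 0.006, 0]
    - [0, 0.004, 0]
  twist: [0, 0, 0, 0, 0]

```text
time_s: 9.63
tool_pos: [493.0, -70.6, 202.1]
tcp_rot: [3.14, 0.002, 1.541]
force: [-1.4, -4.8, 3.4]
opening: 59.6
finger_force: 2.3
```

Call:
step_arm:
  travel:
    - [0, 0.004, 0]
    - [0, 0.004, 0]
    - [0, 0.004, 0]
    - [0, 0.004, 0]
    - [0, 0.004, 0]
  twist: [0, 0, 0, 0, 0]

```text
time_s: 10.05
tool_pos: [493.6, -51.3, 201.9]
tcp_rot: [3.138, 0.002, 1.539]
force: [0.6, -4.7, 3.4]
opening: 59.3
finger_force: 2.7
```

```bash
python3 see.py c
```

```text
10.05 [493.58432995 -51.30334003 201.85814138] [3.13795380e+00 1.64259481e-03 1.53918988e+00] 59.302456142312664 [ 0.62554982 -4.69904361  3.40031478]
wrist drip_tray [(0.8, array([285.,  92.]), array([502.,  36.]))]
wrist tray_front [(0.79, array([286., 221.]), array([501., -32.]))]
 rect 0.75 [500.2  17.4] [100.7  96.6] 88.2
top drip_tray [(0.37, array([339., 237.]), array([ 416., -251.]))]
top tray_front []
 rect 0.49 [513.9  95.3] [21.9 74.5] 80.3
scene drip_tray [(0.77, array([255., 235.]), array([498.,  31.]))]
scene tray_front [(0.98, array([276., 221.]), array([507., -38.])), (0.57, array([363., 214.]), array([ 397., -237.]))]
 rect 0.96 [491.5  37.9] [149.4 116.2] 87.7
```

View pics/cwrist.png

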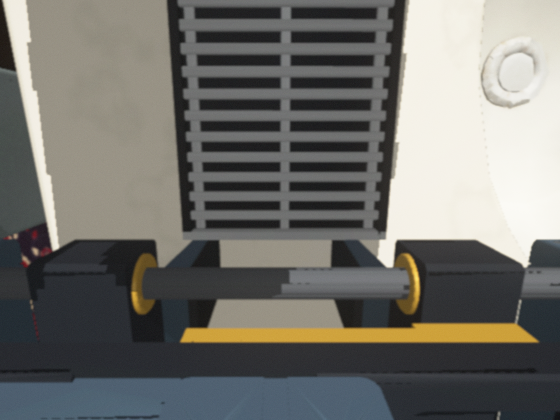

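The tray is flush with the fingers: its front edge is level at row 236, from x 183 to 385. It is about 2–3 mm too far toward +x, so I drift slightly to −x while pushing.

Call:
step_arm:
  travel:
    - [-0.0005, 0.005, 0]
    - [-0.0005, 0.005, 0]
    - [-0.0005, 0.005, 0]
    - [0, 0.005, 0]
    - [0, 0.005, 0]
  twist: [0, 0, 0, 0, 0]

```text
time_s: 11.07
tool_pos: [491.2, -25.5, 200.6]
tcp_rot: [-3.141, 0.0, 1.539]
force: [-0.1, -2.0, -1.4]
opening: 59.4
finger_force: 0.8
```

Call:
step_arm:
  travel:
    - [0, 0.005, 0]
    - [0, 0.005, 0]
    - [0.0002, 0.005, 0]
    - [0.0002, 0.005, 0]
    - [0.0002, 0.005, 0]
  twist: [0, 0, 0, 0, 0]

```text
time_s: 11.48
tool_pos: [491.9, -0.6, 200.7]
tcp_rot: [-3.142, 0.0, 1.539]
force: [0.1, -1.0, -1.4]
opening: 59.4
finger_force: 0.8
```

```bash
python3 see.py d
```

```text
11.4833 [491.94905559  -0.57460414 200.67423567] [-3.14155418e+00  2.10386489e-05  1.53861893e+00] 59.3925874968606 [ 0.10380004 -1.01150941 -1.37897062]
wrist drip_tray [(0.56, array([288.,  90.]), array([502.,  88.]))]
wrist tray_front [(0.96, array([288., 224.]), array([500.,  17.]))]
 rect 0.74 [500.4  67.3] [101.   97.1] 88.2
top drip_tray []
top tray_front []
scene drip_tray [(0.75, array([239., 244.]), array([498.,  78.]))]
scene tray_front [(0.79, array([263., 235.]), array([489.,  14.]))]
 rect 0.76 [491.9  89. ] [147.  118.9] 88.4
```

Call:
step_arm:
  travel:
    - [0, 0.005, 0]
    - [0, 0.005, 0]
    - [0.0002, 0.005, 0]
    - [0.0002, 0.005, 0]
    - [0.0002, 0.005, 0]
  twist: [0, 0, 0, 0, 0]

```text
time_s: 12.5
tool_pos: [492.6, 24.4, 200.7]
tcp_rot: [3.141, 0.0, 1.539]
force: [0.1, -3.3, -0.8]
opening: 59.1
finger_force: 1.4
```

Call:
step_arm:
  travel:
    - [0.0002, 0.005, 0]
    - [0.0002, 0.005, 0]
    - [0.0002, 0.005, 0]
    - [0.0002, 0.005, 0]
    - [0.0002, 0.005, 0]
  twist: [0, 0, 0, 0, 0]

```text
time_s: 12.92
tool_pos: [493.6, 49.4, 200.7]
tcp_rot: [3.142, 0.0, 1.539]
force: [-0.2, -2.8, 0.1]
opening: 59.2
finger_force: 1.5
```

```bash
python3 see.py e
```

```text
12.9167 [493.5686671   49.4016244  200.72522841] [3.14153093e+00 7.54834660e-05 1.53868302e+00] 59.19090508447757 [-0.16167611 -2.7556066   0.05605506]
wrist drip_tray [(0.88, array([285.,  88.]), array([502., 139.]))]
wrist tray_front [(0.88, array([286., 222.]), array([500.,  68.]))]
 rect 0.97 [501.7 117.5] [100.9  96.2] 88.1
top drip_tray []
top tray_front []
scene drip_tray [(0.7, array([220., 255.]), array([498., 133.]))]
scene tray_front [(0.85, array([244., 240.]), array([501.,  62.]))]
 rect 0.96 [494.6 138.4] [144.5 114.9] 87.7
```

View pics/ewrist.png

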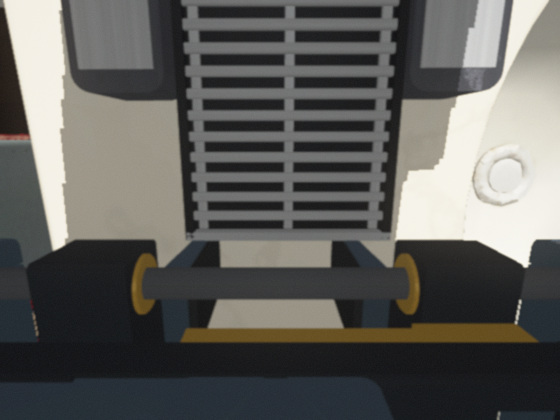

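The tray is inside the opening and square, with the feet noses at (125,95) and (455,95) on either side. I keep pushing, and will stop short of the head because the camera sits 67 mm ahead of the TCP.

Call:
step_arm:
  travel:
    - [0.0002, 0.005, 0]
    - [0.0002, 0.005, 0]
    - [0.0002, 0.005, 0]
    - [0.0002, 0.005, 0]
    - [0.0002, 0.005, 0]
  twist: [0, 0, 0, 0, 0]

```text
time_s: 13.93
tool_pos: [494.5, 74.4, 200.7]
tcp_rot: [-3.142, 0.0, 1.539]
force: [0.7, -3.1, 1.1]
opening: 59.2
finger_force: 1.4
```

Call:
step_arm:
  travel:
    - [0.0002, 0.005, 0]
    - [0.0002, 0.005, 0]
    - [0.0002, 0.003, 0]
    - [0, 0, 0]
    - [0, 0, 0]
  twist: [0, 0, 0, 0, 0]

```text
time_s: 14.35
tool_pos: [495.2, 87.4, 200.7]
tcp_rot: [3.141, -0.001, 1.539]
force: [0.3, -1.1, 0.8]
opening: 59.4
finger_force: 0.0
```

I back off and turn 90°, so the leading finger can finish the push with the camera and body clear of the machine head.

Call:
step_arm:
  travel:
    - [0, -0.03, 0]
    - [0, -0.03, 0]
    - [0, -0.03, 0]
    - [0, 0, 0]
    - [0, 0, 0]
  twist: [0, 0, -7, -7, -7]

```text
time_s: 14.77
tool_pos: [495.3, -4.6, 200.8]
tcp_rot: [3.141, -0.001, 1.162]
force: [0.2, -0.1, 0.5]
opening: 59.4
finger_force: 0.0
```

Call:
step_arm:
  travel:
    - [0, 0, 0]
    - [0, 0, 0]
    - [0, 0, 0]
    - [0, 0, 0]
    - [0, 0, 0]
  twist: [-7, -7, -7, -7, -7]

```text
time_s: 15.18
tool_pos: [495.3, -3.1, 200.8]
tcp_rot: [-3.142, -0.001, 0.554]
force: [0.7, 0.6, 0.1]
opening: 59.4
finger_force: 0.0
```

Call:
step_arm:
  travel:
    - [0, 0, 0]
    - [0, 0, 0]
    - [0, 0, 0]
    - [0, 0, 0]
    - [0, 0, 0]
  twist: [-7, -7, -7, -7, -6]

```text
time_s: 15.6
tool_pos: [495.3, -3.1, 200.8]
tcp_rot: [-3.141, -0.0, -0.039]
force: [0.1, -1.3, 0.9]
opening: 59.1
finger_force: 0.0
```

Call:
step_arm:
  travel:
    - [0.002, 0.01, 0]
    - [0.001, 0.01, 0]
    - [0.001, 0.01, 0]
    - [0.001, 0.01, 0]
    - [0, 0, 0]
  twist: [0, 0, 0, 0, 0]

```text
time_s: 16.02
tool_pos: [500.4, 38.9, 200.7]
tcp_rot: [-3.141, -0.0, -0.029]
force: [0.1, -0.4, 0.3]
opening: 59.5
finger_force: 0.0
```

Call:
step_arm:
  travel:
    - [0, -0.01, 0]
    - [0, 0, 0]
    - [0, 0, 0]
    - [0, 0, 0]
    - [0, 0, 0]
  twist: [0, 0, 0, 0, 0]
  claw: 1
  grip_force: 40

```text
time_s: 16.43
tool_pos: [500.1, 26.5, 200.7]
tcp_rot: [3.142, 0.0, -0.033]
force: [-0.1, 0.9, 0.5]
opening: 89.2
finger_force: 0.0
```

Call:
step_arm:
  travel:
    - [0.0003, 0.005, 0]
    - [0.0003, 0.005, 0]
    - [0, 0.004, 0]
    - [0, 0.004, 0]
    - [0, 0.003, 0]
  twist: [0, 0, 0, 0, 0]

```text
time_s: 16.85
tool_pos: [500.8, 48.6, 200.7]
tcp_rot: [3.142, 0.0, -0.032]
force: [0.4, -0.2, -0.1]
opening: 90.8
finger_force: 0.0
```

Call:
step_arm:
  travel:
    - [0, 0.003, 0]
    - [0, 0.003, 0]
    - [0, 0.003, 0]
    - [0, 0.003, 0]
    - [0, 0.003, 0]
  twist: [0, 0, 0, 0, 0]

```text
time_s: 17.27
tool_pos: [500.8, 63.0, 200.7]
tcp_rot: [3.141, 0.0, -0.032]
force: [0.2, -2.2, 0.9]
opening: 91.3
finger_force: 1.5
```

Call:
step_arm:
  travel:
    - [0, 0.002, 0]
    - [0, 0.002, 0]
    - [0, 0.002, 0]
    - [0, 0.002, 0]
    - [0, 0.002, 0]
  twist: [0, 0, 0, 0, 0]

```text
time_s: 17.68
tool_pos: [500.8, 72.6, 200.7]
tcp_rot: [3.14, -0.0, -0.031]
force: [0.7, -14.5, 3.1]
opening: 91.0
finger_force: 7.4
```

```bash
python3 see.py f|grep -v rect; python3 -c "
import cv2
a=cv2.imread('pics/fscene.png')[200:340,120:320];cv2.imwrite('pics/fs.png',cv2.resize(a,None,fx=3.5,fy=3.5,interpolation=2))"
```

```text
17.6833 [500.80527123  72.62782606 200.71791108] [ 3.14006555e+00 -7.30613724e-05 -3.11536489e-02] 90.96786169899329 [  0.66220396 -14.45821891   3.06503457]
wrist drip_tray []
wrist tray_front []
top drip_tray [(0.29, array([373., 192.]), array([ 545., -333.]))]
top tray_front []
scene drip_tray [(0.75, array([196., 265.]), array([505., 194.])), (0.72, array([402., 161.]), array([ 480., -454.]))]
scene tray_front [(0.95, array([223., 256.]), array([491., 129.])), (0.28, array([353., 184.]), array([ 490., -281.]))]
```

Call:
step_arm:
  travel:
    - [0, 0.001, 0]
    - [0, 0.001, 0]
  twist: [0, 0]

```text
time_s: 18.45
tool_pos: [500.9, 73.3, 200.9]
tcp_rot: [3.137, -0.0, -0.029]
force: [1.8, -18.6, 2.7]
opening: 91.0
finger_force: 9.4
```

It has gone stiff at the position the network gave for home. I'll retreat and check with the camera.

Call:
step_arm:
  travel:
    - [0, -0.01, 0]
    - [0, -0.03, 0]
    - [0, -0.04, 0]
    - [0, -0.04, 0]
    - [0, 0, 0.04]
  twist: [0, 0, 0, 0, 0]

```text
time_s: 18.87
tool_pos: [498.7, -49.6, 235.4]
tcp_rot: [-3.141, 0.014, -0.038]
force: [0.6, -0.4, -0.3]
opening: 91.2
finger_force: 0.0
```

Call:
step_arm:
  travel:
    - [0, 0, 0.04]
    - [0, 0, 0.04]
    - [0, 0, 0.04]
    - [0, 0, 0.04]
    - [0, 0, 0]
  twist: [7, 7, 7, 7, 7]

```text
time_s: 19.28
tool_pos: [502.2, -45.0, 409.0]
tcp_rot: [3.132, -0.014, 0.584]
force: [1.4, -0.2, 0.4]
opening: 91.5
finger_force: 0.0
```

Call:
step_arm:
  travel:
    - [0, 0.02, 0]
    - [0, 0.02, 0]
    - [0, 0.02, 0]
    - [0, 0.02, 0]
    - [0, 0.01, 0]
  twist: [7, 7, 7, 7, 7]

```text
time_s: 19.7
tool_pos: [500.5, 46.9, 400.7]
tcp_rot: [-3.141, -0.002, 1.197]
force: [0.2, -0.2, -0.1]
opening: 91.3
finger_force: 0.0
```

Call:
step_arm:
  travel:
    - [0, 0, 0]
    - [0, 0, 0]
    - [0, 0, 0]
    - [0, 0, 0]
    - [0, 0, 0]
  twist: [7, 7, 6, 0, 0]

```text
time_s: 20.12
tool_pos: [500.7, 45.2, 400.6]
tcp_rot: [-3.142, -0.001, 1.536]
force: [-0.1, -0.2, 0.2]
opening: 91.3
finger_force: 0.0
```

```bash
python3 see.py g; python3 -c "
import cv2
a=cv2.imread('pics/gwrist.png')[0:240,160:430];a=cv2.convertScaleAbs(a,alpha=1.6,beta=30);cv2.imwrite('pics/gz.png',cv2.resize(a,None,fx=2.4,fy=2.4,interpolation=2))"
```

```text
20.1167 [500.68938481  45.15945744 400.60738209] [-3.14151482e+00 -8.85203376e-04  1.53583844e+00] 91.33145069898033 [-0.05947922 -0.21079845  0.24096251]
wrist drip_tray []
wrist tray_front [(0.77, array([275., 119.]), array([503., 127.]))]
 rect 0.75 [503.5 179.8] [105.4  96.2] 88.1
top drip_tray [(0.64, array([175., 188.]), array([501., 194.]))]
top tray_front [(0.69, array([200., 191.]), array([501., 128.])), (0.49, array([393., 166.]), array([ 622., -382.]))]
 rect 0.54 [537.5 167.7] [25.4 70. ] 2.1
scene drip_tray [(0.74, array([198., 265.]), array([502., 191.]))]
scene tray_front [(0.63, array([224., 250.]), array([505., 116.]))]
 rect 0.92 [503. 194.] [135.5 103.3] 88.0
```

View pics/gz.png

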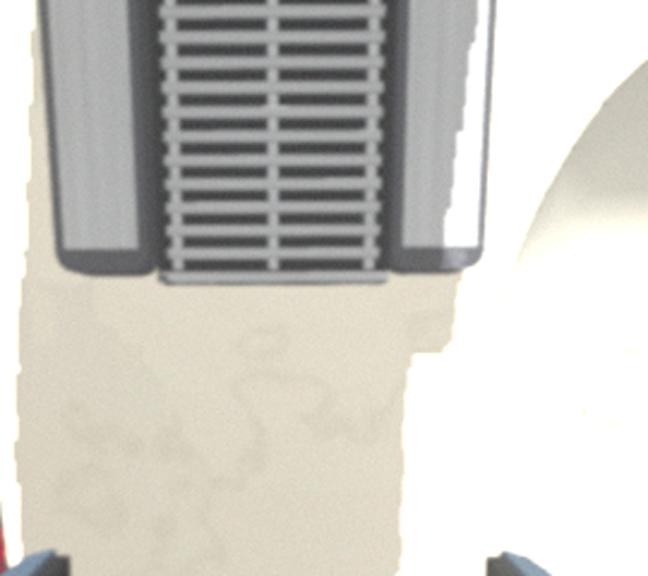

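The tray sits square between the feet: front edge at row 283, noses at row 272. That is about 4–5 mm proud, as it should be when fully home.

```bash
python3 -c "
from rig import ctrl
print(ctrl.job_done())"
```

```text
the job is handed in; nothing more can be done
None
```

The drip tray is pushed in between the feet to its stop, the hand is clear, and the job is handed in; the hand-in returned no verdict, but the last image shows the tray square and about 4–5 mm proud of the feet, against 4 mm when fully home.

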